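# Draw the gate key out of the key machine and box it

### The job

The long black gate key lies in the key machine, with its ring under the wire guard: draw it straight out along the bed, between the jaws, until all of it is in front of the guard. Then lay it gently, without dropping it, flat in the open teak box and close the brass lid fully. Do not push hard against the guard, and leave the other things on the bench where they are.

Things in the scene. Friction and masses are not known exactly. Their poses are not given: they have to be found in the camera images.
- machine: green and white key machine fixed to the bench. Origin on the bench; x points into the machine, away from its mouth. Flat white bed plate, top 16 above the bench, y +-55, x -180 to 120, open in front (-x) of the guard; a green wall closes it at x = 120, with the motor behind up to x = 220, 145 high
- jaw_gap (a point): middle of the gap between the two bright steel jaws on the bed, at bed level (machine x = 47, y = 7). Axes as the machine's. Gap 36 wide (y), 26 deep (x), 30 high, bridged by an 8 thick bar
- guard: brass wire guard fixed level over the machine's bed: underside 64 above the bed (80 above the bench), 4 thick, y +-50, from machine x = -20 (front bar) to 128; wires along x every 16. It is carried on the jaws, so in front of them nothing stands under it. Origin: on its underside above the machine's origin, same axes
- key: black iron gate key, 130 long, 12 thick, about 180 g, lying flat. Origin under mid length on the shank's axis; x to the tip. Ring (bow) x -65 to -31, 34 wide, flat sides; round shank 12 thick on to the tip at x = 65; flat bit x 36 to 56, out to y = 20. Starts on the bed, tip into the machine, ring between guard edge and jaws, shank in the jaw gap, bit behind it
- key_bow (a point): middle of the key's ring, 6 above its underside, 48 behind the key's origin
- key_tip (a point): end of the key's shank, 6 above its underside, 65 ahead of the key's origin
- box: teak box fixed to the bench, outside 140 (x) x 200 (y) x 50 high, walls and floor 6 thick. Origin under its middle; hinge along its +x rim
- lid (a joint): hinge of the brass lid: 0 shut, about 1.7 rad standing open; it stays where it is left. Needs a few newtons at its free edge
- lid_hinge (a point): on the hinge axis of the lid, at the middle of the box's +x rim, 50 above the bench; the lid is a plate 140 x 200 x 6, its underside on the hinge axis
- lid_handle (a point): grip point of the knob on the lid's outer face: 110 from the hinge axis towards the free edge, in the middle of the lid's width, 35 out from the outer face
- screwdriver: red-handled screwdriver, 200 long, lying behind the box; origin under its middle, x to its tip
- punch: chrome centre punch, 100 long, 10 thick, lying; origin under its middle, x to its point
- caliper: steel vernier caliper, 190 long, lying flat at the back; origin under its middle, x away from its jaws
- padlock: brass padlock, 45 x 22 x 68 high, standing; origin under its middle
- blank_tin: round yellow-labelled tin of blanks, 70 across, 70 high; origin under its middle
- oil_bottle: amber oil bottle, 44 across, 110 high, standing; origin under its middle
Mind the look-alikes: they are no part of the job. Of the things like the key, leave any that is pink; of the rest the larger one is meant.

How it is judged:
By the outcome, as a careful person would: the job done as asked, in the order asked, and still so for the second after the job is handed in, with the robot touching nothing.
It also fails if it takes over 69 s, if anything falls off the work surface, if the arm or the gripper's body presses on something with over 40 N, if the wrist force passes 120 N, or if a joint passes its speed limit or range.

### The arm

A 6-joint arm with a two-finger parallel gripper is mounted at the origin on the work surface. World frame = base frame: x ahead of the robot, y to its left, z up, the work surface at z = 0. Lengths are in m, angles in degrees, forces in N, time in s.
With the tool pointing down it reaches from about 0.35 to 0.875 m from the base axis. Payload 4.2 kg.
Tool frame: the origin (TCP) lies midway between the tips of the shut fingers; the grasp point (between the pads) lies 19 mm behind it; y points along the fingers, x is the direction in which the jaws open and shut, and the axes are right-handed (so a half turn about y gives the same grasp; the last joint's range is limited). The gripper opens to 87 mm and grips with 3 to 60 N. Pads are 19 mm wide; open, the fingers measure 117 mm over their backs; the gripper's body (75 mm by 190 mm) begins 51 mm behind the grasp point.
Start: joints at [86.608, 22.042, 0.453, 0, -68.411, -14.817], TCP at [0.195, 0.594, 0.223] pointing down, gripper open.
Joint ranges: [-179.83, 179.83], [-69.29, 118.12], [-61.27, 80.66], [-181.25, 117.63], [-171.15, -9.14], [-177.46, 177.46]. Speed limits (degrees/s): [159.86, 159.86, 180, 180, 180, 180].

### API

Orientations are given as a 3x3 rotation matrix whose columns are the frame's x, y, z axes.
In Python, from station import * gives the robot as it stands.
- The arm moves only by the tool jog_arm, never from a script. Its argument "series" is a list of rows, each a list of 3 entries, a list of its own where there are three numbers: the shift along the tool's x, y, z in m, then the turn, a rotation vector about the tool's x, y, z in degrees, then the finger opening in m, from 0 to 0.087. A call has 1 to 10 rows; each row shifts and turns the commanded pose from where the row before left it, along the tool's axes as they then stand; what a row does not reach is not made up. A row lasts 1/8 s, in which the tool goes at most 62.5 mm and 10.7 degrees, less where a joint would pass 70% of its speed; a pose out of reach is approached as far as the arm can. A call is refused whole if a number of a shift passes 0.0625 or a number of a turn 10.7, either way. A call with a gripper value outside its range is refused whole. The fingers move at their own pace and stop on an object; the grip force is fixed at half the most. Time passes only in rows, so rows that do not move let the fingers close. It gives the time, the measured TCP pose, the force and the opening at its end, in the units of the state.
- sense(): the state, without advancing time (a new reading comes with each control period).
- capture(name): name is "scene" or "top" or "wrist"; returns the picture (480x640x3 uint8, red, green, blue); there is no depth.
- camera_info(name): a dict with "fx", "fy", "cx", "cy" (pixels), "rvec" (rotation vector, rad) and "tvec" (3), from world to camera coordinates, as OpenCV has them. Camera axes: x right, y down, z forward; pixel columns grow to the right and rows downward; lengths in m; the calibration is good to about 2 mm. A picture is of the moment at which its call begins: read the wrist's pose just before it. camera_info takes no time and is no camera call; for the wrist camera it gives the pose at the moment of the call.
- finish_job(): hands the job in, once; it reports no verdict.
The state is a dict: "time_s": time; "joints": joint angles; "joint_velocities": joint speeds; "effort": joint torques, N m; "tcp_pos": TCP position; "ee_rot": TCP orientation; "wrist_force": force on the tool from outside, world axes, zero at the start; "moment": the same for the moment, N m; "gripper_width": opening from 0.0 (shut) to 1.0 (fully open).
Only numpy, scipy, OpenCV 4.12 (cv2) and the standard library are available. Lean on these libraries where they do the work, as an engineer would, in place of code of your own. Each camera call takes 0.05 s, during which the arm holds its last target. There are 200 camera calls.

## Working session

There is one attempt and no reset: what is moved stays moved. The work goes in short steps, Python scripts to look and compute and a tool call to move; the robot and the scene stay as the last step left them, time stands still between calls to the robot, and variables do not carry over. Pictures are saved under pics/ and viewed, about 8 in all and at most 12, crops included, and the job is handed in when it is done.

Besides the shell and the picture viewer there is one more tool, called as a command line: name --argument value ..., lists and objects as JSON in quotes. jog_arm: Moves the arm, as the interface text tells. Its arguments: {"type":"object","properties":{"series":{"type":"array","items":{"type":"array"}}},"required":["series"]}

```bash
ls; mkdir -p pics
python3 - <<'E'
from station import *
import cv2, numpy as np
s=sense(); print({k:np.round(v,3).tolist() for k,v in s.items()})
for n in ["scene","top"]:
    i=camera_info(n); print(n,{k:np.round(v,3).tolist() for k,v in i.items()})
    cv2.imwrite(f"pics/{n}0.png",capture(n)[:,:,::-1])
E
```

```text
pics
{'time_s': 0.0, 'joints': [86.608, 22.091, 0.378, -0.03, -68.411, -14.816], 'joint_velocities': [-0.011, 0.035, 0.032, 0.09, 0.078, -0.013], 'effort': [0.0, -39.067, 18.741, 4.22, 0.011, -0.0], 'tcp_pos': [0.195, 0.593, 0.221], 'ee_rot': [[-0.313, -0.001, 0.95], [-0.95, -0.002, -0.313], [0.002, -1.0, 0.0]], 'wrist_force': [0.572, 0.814, 0.212], 'moment': [0.015, -0.063, 0.034], 'gripper_width': 0.998}
scene {'fx': 596.415, 'fy': 596.415, 'cx': 321.332, 'cy': 240.295, 'rvec': [2.122, 1.215, -0.499], 'tvec': [-0.365, -0.287, 1.999]}
top {'fx': 617.065, 'fy': 617.065, 'cx': 320.121, 'cy': 244.817, 'rvec': [2.166, -2.143, 0.122], 'tvec': [0.072, 0.607, 1.534]}
```

View pics/scene0.png

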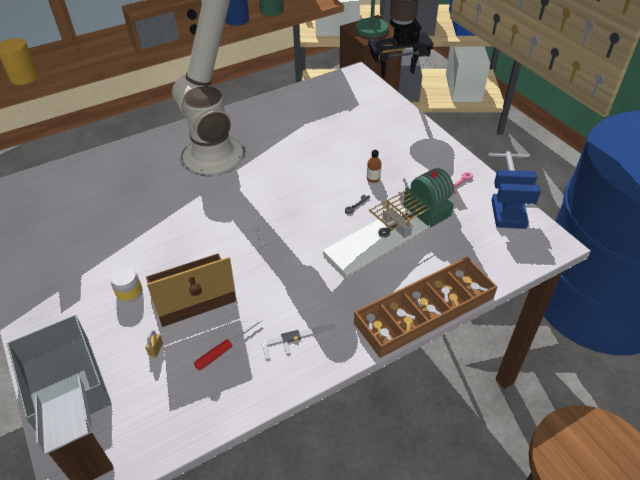

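View pics/top0.png

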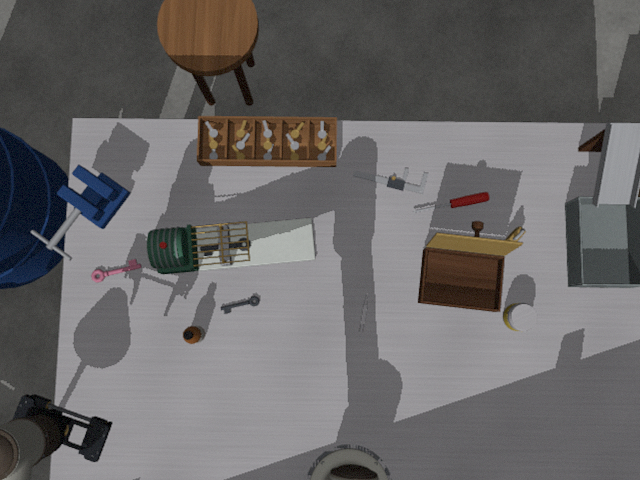

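The scene and top views show three key-like things. In the top view these are the dark key in the machine (ring ~240,243), a small dark key on the bench (~240,303) and the pink key (~115,270). I choose the long one in the machine, and check it in a close crop.

```bash
cat > h.py <<'E'
from station import *
import cv2, numpy as np
def ray(n,uv,info=None):
    i=info or camera_info(n); R=cv2.Rodrigues(np.array(i["rvec"],float))[0]; t=np.array(i["tvec"],float).ravel()
    uv=np.atleast_2d(np.array(uv,float))
    d=np.c_[(uv[:,0]-i["cx"])/i["fx"],(uv[:,1]-i["cy"])/i["fy"],np.ones(len(uv))]@R
    return -R.T@t,d
def plane(n,uv,z,info=None):
    c,d=ray(n,uv,info); return c+d*((z-c[2])/d[:,2])[:,None]
def proj(n,P,info=None):
    i=info or camera_info(n); K=np.array([[i["fx"],0,i["cx"]],[0,i["fy"],i["cy"]],[0,0,1.]])
    return cv2.projectPoints(np.atleast_2d(np.array(P,float)),np.array(i["rvec"],float),np.array(i["tvec"],float),K,None)[0][:,0]
def two(na,ua,nb,ub,ia=None,ib=None):
    a,da=ray(na,ua,ia);b,db=ray(nb,ub,ib);da=da[0];db=db[0]
    s=np.linalg.lstsq(np.c_[da,-db],b-a,rcond=None)[0]; p,q=a+da*s[0],b+db*s[1]
    return (p+q)/2,np.linalg.norm(p-q)
E
python3 - <<'E'
from h import *
t=cv2.imread("pics/top0.png"); s=cv2.imread("pics/scene0.png")
a=cv2.resize(t[205:320,140:330],None,fx=4,fy=4,interpolation=cv2.INTER_CUBIC)[:,:760]
b=cv2.resize(t[225:320,410:535],None,fx=3,fy=3)[:140*2+5]
c=cv2.resize(s[0:75,340:450],None,fx=3,fy=3)
im=np.zeros((600,800,3),np.uint8)
im[:345,:570]=cv2.resize(t[205:320,140:330],None,fx=3,fy=3,interpolation=cv2.INTER_CUBIC)
im[346:346+225,:330]=c
im[346:346+238,340:340+312]=cv2.resize(t[225:320,410:535],None,fx=2.5,fy=2.5)[:238,:312]
cv2.imwrite("pics/c1.png",im)
print(plane("top",[[315,221],[315,259],[240,243]],0.016).round(3))
print(plane("top",[[425,249],[507,258],[502,310],[419,302]],0.05).round(3))
E
```

```text
[[0.671 0.093 0.016]
 [0.572 0.092 0.016]
 [0.611 0.286 0.016]]
[[ 0.597 -0.186  0.05 ]
 [ 0.576 -0.392  0.05 ]
 [ 0.446 -0.376  0.05 ]
 [ 0.463 -0.17   0.05 ]]
```

View pics/c1.png

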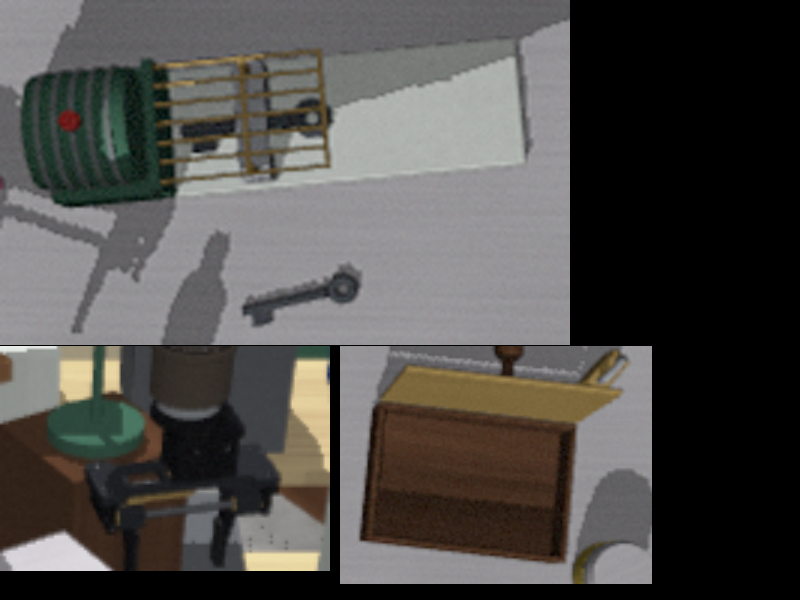

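The crop confirms it. The key under the guard is long and dark, with its ring at top px ~(245,243), and the loose one at (240,303) is smaller. The hand's body is wide along the opening direction. Next I work out the machine and box poses.

Run:
```python
from h import *
c=lambda p:[140+p[0]/3,205+p[1]/3]
def fit(loc,w):  # 2D rigid
    loc=np.array(loc,float);w=np.array(w)[:,:2];a=loc-loc.mean(0);b=w-w.mean(0)
    th=np.arctan2((a[:,0]*b[:,1]-a[:,1]*b[:,0]).sum(),(a*b).sum()); R=np.array([[np.cos(th),-np.sin(th)],[np.sin(th),np.cos(th)]])
    o=w.mean(0)-R@loc.mean(0); return o.round(4),np.degrees(th).round(2),(w-(loc@R.T+o)).round(4).tolist()
bed=plane("top",[c((518,38)),c((526,162)),c((175,196))],.016); g=plane("top",[c((320,50)),c((328,166))],.08)
loc=[[-.18,-.055],[-.18,.055],[.12,.055],[-.02,-.05],[-.02,.05]]
o,th,r=fit(loc,np.r_[bed,g]); print(o,th,r)
k=plane("top",[c((313,117)),c((185,132)),c((205,143))],.022); R=np.array([[np.cos(np.radians(th)),-np.sin(np.radians(th))],[np.sin(np.radians(th)),np.cos(np.radians(th))]])
print(k, (k[:,:2]-o)@R)
d=lambda p:[410+(p[0]-340)/2.5,225+(p[1]-346)/2.5]
b=plane("top",[d((376,403)),d((575,427)),d((565,562)),d((361,540))],.05)
print(fit([[.07,.1],[.07,-.1],[-.07,-.1],[-.07,.1]],b))
```

```text
[0.6069 0.2761] 95.74 [[-0.0002, -0.0034], [0.0015, -0.0007], [-0.0009, 0.0016], [-0.0016, 0.0008], [0.0012, 0.0017]]
[[0.60795409 0.27405205 0.022     ]
 [0.59384183 0.38364849 0.022     ]
 [0.58453151 0.36614438 0.022     ]] [[-0.0021431  -0.00084398]
 [ 0.10831525  0.0022363 ]
 [ 0.09183007  0.0132506 ]]
(array([ 0.5203, -0.2769]), np.float64(-6.0), [[-0.0007, 0.0003], [-0.002, -0.0004], [0.0021, -0.0018], [0.0007, 0.0019]])
```

```bash
cat >> h.py <<'E'
from scipy.spatial.transform import Rotation as Ro
MO,MT=np.array([.6069,.2761,0]),95.74
BO,BT=np.array([.5203,-.2769,0]),-6.0
def Z(a): return Ro.from_euler('z',a,degrees=True).as_matrix()
def W(o,t,p): return o+Z(t)@np.array(p,float)
def loc(o,t,p): return Z(t).T@(np.array(p)-o)
def rot(xa,ya): xa=np.array(xa,float);ya=np.array(ya,float);return np.c_[xa,ya,np.cross(xa,ya)]
def plan(p,R,n):
    "n equal rows from the measured pose to TCP p, orientation R"
    s=sense();p0=np.array(s["tcp_pos"]);R0=np.array(s["ee_rot"])
    dr=Ro.from_matrix(R0.T@R).as_rotvec()/n
    S=sum(Ro.from_rotvec(dr*k).as_matrix() for k in range(n))
    print(n,"rows: shift mm",(np.linalg.solve(S,R0.T@(np.array(p)-p0))*1000).round(1),"turn",np.degrees(dr).round(2))
def Rm(th): # machine frame, x=my, tool th deg below horizontal along +mx
    t=np.radians(th); return Z(MT)@rot([0,1,0],[np.cos(t),0,-np.sin(t)])
E
python3 - <<'E'
from h import *
plan(W(MO,MT,[-.12,-.001,.24]),Rm(90),12)
E
```

```text
12 rows: shift mm [-2.5 -1.5 53.6] turn [-0.01  5.5   0.01]
```

jog_arm --series '[[[-0.0025,-0.0015,0.0535],[0,5.5,0],0.087],[[-0.0025,-0.0015,0.0535],[0,5.5,0],0.087],[[-0.0025,-0.0015,0.0535],[0,5.5,0],0.087],[[-0.0025,-0.0015,0.0535],[0,5.5,0],0.087],[[-0.0025,-0.0015,0.0535],[0,5.5,0],0.087],[[-0.0025,-0.0015,0.0535],[0,5.5,0],0.087],[[-0.0025,-0.0015,0.0535],[0,5.5,0],0.087],[[-0.0025,-0.0015,0.0535],[0,5.5,0],0.087],[[-0.0025,-0.0015,0.0535],[0,5.5,0],0.087],[[-0.0025,-0.0015,0.0535],[0,5.5,0],0.087]]'

```text
time_s: 1.35
tcp_pos: [0.5891, 0.2588, 0.2368]
ee_rot: [[-0.958, -0.001, 0.286], [-0.286, -0.001, -0.958], [0.001, -1.0, 0.0]]
wrist_force: [0.3, 0.5, -0.1]
gripper_width: 1.0
```

jog_arm --series '[[[-0.0025,-0.0015,0.0535],[0,5.5,0],0.087],[[-0.0025,-0.0015,0.0535],[0,5.5,0],0.087],[[0,0,0],[0,0,0],0.087],[[0,0,0],[0,0,0],0.087]]'

```text
time_s: 1.85
tcp_pos: [0.6191, 0.1579, 0.2401]
ee_rot: [[-0.995, -0.001, 0.101], [-0.101, -0.0, -0.995], [0.001, -1.0, -0.0]]
wrist_force: [-1.0, 0.5, -0.3]
gripper_width: 0.999
```

Run:
```python
from h import *
s=sense(); print(np.round(s["joints"],1),loc(MO,MT,s["tcp_pos"]).round(4),np.round(s["wrist_force"],1))
plan(W(MO,MT,[-.12,-.001,.12]),Rm(30),10)
```

```text
[ 28.8  22.8   4.2  -0.  -71.4 -23. ] [-0.1188 -0.0003  0.2401] [-1.   0.5 -0.3]
10 rows: shift mm [-0.1 11.1  5.8] turn [-6.    0.    0.01]
```

jog_arm --series '[[[0,0.011,0.006],[-6,0,0],0.087],[[0,0.011,0.006],[-6,0,0],0.087],[[0,0.011,0.006],[-6,0,0],0.087],[[0,0.011,0.006],[-6,0,0],0.087],[[0,0.011,0.006],[-6,0,0],0.087],[[0,0.011,0.006],[-6,0,0],0.087],[[0,0.011,0.006],[-6,0,0],0.087],[[0,0.011,0.006],[-6,0,0],0.087],[[0,0.011,0.006],[-6,0,0],0.087],[[0,0.011,0.006],[-6,0,0],0.087]]'

```text
time_s: 3.1
tcp_pos: [0.6195, 0.1562, 0.1205]
ee_rot: [[-0.995, -0.089, 0.052], [-0.103, 0.863, -0.495], [-0.001, -0.497, -0.868]]
wrist_force: [-0.2, -0.7, -1.1]
gripper_width: 1.0
```

Run:
```python
from h import *
s=sense(); print(np.round(s["joints"],1),loc(MO,MT,s["tcp_pos"]).round(4),np.round(Z(MT).T@np.array(s["ee_rot"]),3).tolist())
i=camera_info("wrist"); im=capture("wrist"); print({k:np.round(v,4).tolist() for k,v in i.items()})
np.savez("w1",**i); cv2.imwrite("pics/w1.png",im[:,:,::-1])
```

```text
[ -2.5  38.6   9.  -60.  -82.2  29.8] [-0.1205 -0.0005  0.1205] [[-0.003, 0.868, -0.497], [1.0, 0.002, -0.002], [-0.001, -0.497, -0.868]]
{'fx': 412.5866, 'fy': 412.5866, 'cx': 315.7689, 'cy': 240.856, 'rvec': [-0.127, 2.4471, 1.867], 'tvec': [0.6327, -0.1144, 0.118]}
```

View pics/w1.png

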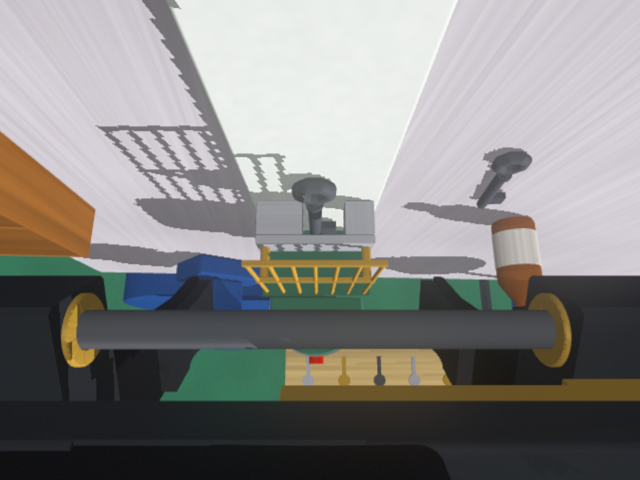

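The wrist view is upside-down. It shows the ring at ~(314,187), the jaws at (255–375, 200–245) with the shank in the gap, and the guard at (245–385, 262–293). Now I check where the camera sits relative to the tool, and the ring's position.

Run:
```python
from h import *
s=sense();i=dict(np.load("w1.npz")); c,_=ray("w",[0,0],i)
print("cam in tool",(np.array(s["ee_rot"]).T@(c-s["tcp_pos"])).round(4))
im=cv2.imread("pics/w1.png"); g=cv2.cvtColor(im,cv2.COLOR_BGR2GRAY)
m=((g<95)&(np.ptp(im.astype(int),axis=2)<25)).astype(np.uint8); m[:165]=0;m[250:]=0;m[:,:270]=0;m[:,345:]=0
n,l,st,ce=cv2.connectedComponentsWithStats(m); print([(st[k].tolist(),ce[k].round(1).tolist()) for k in range(1,n) if st[k][4]>60])
for r in range(176,216,4): x=np.where(m[r])[0]; print(r,(x.min(),x.max()) if len(x) else None, end=" ")
print()
def ml(uv,z): return loc(MO,MT,0)*0+np.array([loc(MO,MT,p) for p in plane("w",uv,z,i)])
print("ring L,R,near(top)",ml([[292,188],[336,188],[314,177.5],[314,200]],.024).round(4))
print("jaw faces at bed",ml([[303,233],[345,233]],.046).round(4))
print("guard front ends",ml([[243,264],[388,264]],.080).round(4))
print("bed edges",ml([[215,130],[400,130]],.016).round(4))
```

```text
cam in tool [-0.002  -0.165   0.0632]
[([293, 179, 22, 24, 217], [299.3, 189.8]), ([306, 204, 16, 31, 262], [313.0, 216.1]), ([321, 222, 15, 7, 96], [327.8, 225.1])]
176 None 180 (np.int64(302), np.int64(325)) 184 (np.int64(294), np.int64(302)) 188 (np.int64(293), np.int64(305)) 192 (np.int64(293), np.int64(303)) 196 (np.int64(294), np.int64(324)) 200 (np.int64(298), np.int64(322)) 204 (np.int64(306), np.int64(316)) 208 (np.int64(307), np.int64(319)) 212 (np.int64(309), np.int64(320)) 
ring L,R,near(top) [[-0.0118 -0.0183  0.024 ]
 [-0.012   0.0143  0.024 ]
 [-0.0308 -0.002   0.024 ]
 [ 0.0128 -0.0021  0.024 ]]
jaw faces at bed [[ 0.0313 -0.0111  0.046 ]
 [ 0.031   0.0236  0.046 ]]
guard front ends [[-0.0048 -0.0531  0.08  ]
 [-0.0057  0.0513  0.08  ]]
bed edges [[-0.08   -0.0599  0.016 ]
 [-0.0806  0.0484  0.016 ]]
```

Run:
```python
from h import *
plan(W(MO,MT,[-.1,-.002,.027]),Rm(30),6)
s=sense();R=np.array(s["ee_rot"]);print((R.T@(Z(MT)@[.106,0,0])/6*1000).round(2))
```

```text
6 rows: shift mm [-0.6 10.4 11.1] turn [ 0.06 -0.07  0.04]
[-0.   15.36 -8.73]
```

jog_arm --series '[[[-0.0006,0.0104,0.0111],[0,0,0],0.087],[[-0.0006,0.0104,0.0111],[0,0,0],0.087],[[-0.0006,0.0104,0.0111],[0,0,0],0.087],[[0,0.0104,0.0111],[0,0,0],0.087],[[0,0.0104,0.0111],[0,0,0],0.087],[[0,0.0104,0.0111],[0,0,0],0.087],[[0,0,0],[0,0,0],0.087]]'

```text
time_s: 4.03
tcp_pos: [0.6184, 0.1756, 0.0303]
ee_rot: [[-0.995, -0.089, 0.048], [-0.101, 0.862, -0.497], [0.003, -0.5, -0.866]]
wrist_force: [-0.8, 0.4, -0.5]
gripper_width: 1.002
```

Run:
```python
from h import *
s=sense(); print(loc(MO,MT,s["tcp_pos"]).round(4),np.round(s["wrist_force"],1),np.round(Z(MT).T@np.array(s["ee_rot"]),3).tolist())
plan(W(MO,MT,[.006,-.002,.027]),Rm(30),8)
```

```text
[-0.1011 -0.0014  0.0303] [-0.8  0.4 -0.5] [[-0.001, 0.866, -0.5], [1.0, 0.003, 0.002], [0.003, -0.5, -0.866]]
8 rows: shift mm [-0.1 11.8 -6.3] turn [ 0.   -0.02  0.02]
```

jog_arm --series '[[[0,0.0115,-0.0066],[0,0,0],0.087],[[0,0.0115,-0.0066],[0,0,0],0.087],[[0,0.0115,-0.0066],[0,0,0],0.087],[[0,0.0115,-0.0066],[0,0,0],0.087],[[0,0.0115,-0.0066],[0,0,0],0.087],[[0,0,0],[0,0,0],0.087]]'

```text
time_s: 4.78
tcp_pos: [0.6121, 0.2426, 0.032]
ee_rot: [[-0.995, -0.089, 0.051], [-0.102, 0.862, -0.497], [-0.0, -0.5, -0.866]]
wrist_force: [-0.0, -1.0, -0.4]
gripper_width: 0.999
```

Run:
```python
from h import *
s=sense(); print(loc(MO,MT,s["tcp_pos"]).round(4),np.round(s["wrist_force"],1))
i=camera_info("wrist"); im=capture("wrist")
np.savez("w2",**i); cv2.imwrite("pics/w2.png",im[:,:,::-1])
plan(W(MO,MT,[.006,-.002,.027]),Rm(30),4)
```

```text
[-0.0338 -0.0019  0.032 ] [-0.  -1.  -0.4]
4 rows: shift mm [-0.   9.4 -4. ] turn [-0.    0.01  0.02]
```

View pics/w2.png

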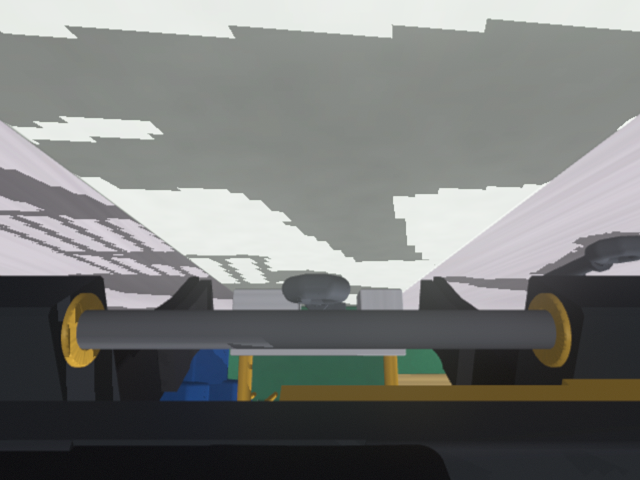

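Run:
```python
from h import *
i=dict(np.load("w2.npz"))
R=cv2.Rodrigues(i["rvec"])[0]; print("axis in machine",(Z(MT).T@R[2]).round(3), "cam", loc(MO,MT,ray("w",[0,0],i)[0]).round(4))
im=cv2.imread("pics/w2.png").astype(int)
g=im.sum(2)//3
print(g[262:312:2,316].tolist()); print(g[289,270:362:2].tolist())
for z in(.016,.02,.028): print(z,np.array([loc(MO,MT,p) for p in plane("w",[[283,289],[350,289],[316,274]],z,i)]).round(4).tolist())
for mx in(-.02,-.017,0,.015): print(mx,proj("w",[W(MO,MT,[mx,-.002,.016]),W(MO,MT,[mx,-.019,.022]),W(MO,MT,[mx,.015,.022])],i).round(1).tolist())
```

```text
axis in machine [ 0.964  0.001 -0.267] cam [-0.2093 -0.0024  0.0544]
[233, 234, 234, 235, 236, 142, 89, 83, 84, 86, 86, 88, 89, 88, 89, 90, 95, 97, 96, 90, 93, 90, 84, 81, 69]
[132, 133, 133, 133, 133, 133, 91, 81, 82, 82, 82, 82, 82, 82, 82, 85, 86, 87, 87, 88, 89, 89, 88, 88, 88, 89, 88, 87, 89, 91, 95, 100, 102, 102, 101, 100, 99, 99, 99, 99, 121, 137, 137, 136, 138, 133]
0.016 [[0.0378, -0.0218, 0.016], [0.0375, 0.0185, 0.016], [-0.0099, -0.002, 0.016]]
0.02 [[0.0121, -0.0198, 0.02], [0.0118, 0.0163, 0.02], [-0.0307, -0.0021, 0.02]]
0.028 [[-0.0394, -0.0157, 0.028], [-0.0396, 0.012, 0.028], [-0.0722, -0.0022, 0.028]]
-0.02 [[316.1, 269.9], [279.4, 282.6], [352.8, 282.7]]
-0.017 [[316.1, 271.2], [279.9, 283.7], [352.2, 283.7]]
0 [[316.0, 277.7], [282.7, 289.2], [349.3, 289.3]]
0.015 [[315.9, 282.6], [284.7, 293.5], [347.1, 293.6]]
```

Run:
```python
from h import *
plan(W(MO,MT,[.009,-.002,.027]),Rm(30),5)
```

```text
5 rows: shift mm [-0.   8.  -3.5] turn [-0.    0.01  0.02]
```

jog_arm --series '[[[0,0.008,-0.0035],[0,0,0],0.087],[[0,0.008,-0.0035],[0,0,0],0.087],[[0,0.008,-0.0035],[0,0,0],0.087],[[0,0.008,-0.0035],[0,0,0],0.087],[[0,0.008,-0.0035],[0,0,0],0.087],[[0,0,0],[0,0,0],0.087],[[0,0,0],[0,0,0],0.087]]'

```text
time_s: 5.7
tcp_pos: [0.6082, 0.2845, 0.027]
ee_rot: [[-0.995, -0.087, 0.051], [-0.101, 0.861, -0.498], [-0.0, -0.5, -0.866]]
wrist_force: [-0.3, 0.1, -0.9]
gripper_width: 0.999
```

Run:
```python
from h import *
s=sense(); print(loc(MO,MT,s["tcp_pos"]).round(4),np.round(s["wrist_force"],1))
```

```text
[ 0.0082 -0.0022  0.027 ] [-0.3  0.1 -0.9]
```

Position good and no contact. Now I close on the ring.

jog_arm --series '[[[0,0,0],[0,0,0],0.04],[[0,0,0],[0,0,0],0.04],[[0,0,0],[0,0,0],0.04],[[0,0,0],[0,0,0],0.03],[[0,0,0],[0,0,0],0.025],[[0,0,0],[0,0,0],0.02],[[0,0,0],[0,0,0],0.02],[[0,0,0],[0,0,0],0.02]]'

```text
time_s: 6.7
tcp_pos: [0.6082, 0.2845, 0.027]
ee_rot: [[-0.995, -0.088, 0.05], [-0.101, 0.862, -0.497], [0.0, -0.5, -0.866]]
wrist_force: [-0.1, -0.6, -0.1]
gripper_width: 0.387
```

Run:
```python
from h import *
s=sense(); print(loc(MO,MT,s["tcp_pos"]).round(4),np.round(s["wrist_force"],1),s["gripper_width"]*87,s["moment"])
R=np.array(s["ee_rot"]);print((R.T@(Z(MT)@[-.145,0,0])*1000).round(2))
```

```text
[ 0.0083 -0.0021  0.027 ] [-0.1 -0.6 -0.1] 33.683552718733374 [-1.74235511 -0.1072627   0.06252696]
[   0.15 -125.57   72.5 ]
```

jog_arm --series '[[[0,-0.0063,0.0036],[0,0,0],0.02],[[0,-0.0063,0.0036],[0,0,0],0.02],[[0,-0.0063,0.0036],[0,0,0],0.02],[[0,-0.0063,0.0036],[0,0,0],0.02],[[0,-0.0063,0.0036],[0,0,0],0.02]]'

```text
time_s: 7.32
tcp_pos: [0.612, 0.2477, 0.027]
ee_rot: [[-0.995, -0.087, 0.05], [-0.101, 0.861, -0.498], [0.0, -0.5, -0.866]]
wrist_force: [-0.5, 0.0, -0.1]
gripper_width: 0.383
```

Run:
```python
from h import *
s=sense(); print(loc(MO,MT,s["tcp_pos"]).round(4),np.round(s["wrist_force"],1),s["gripper_width"]*87,np.round(s["moment"],2))
i=camera_info("wrist"); im=capture("wrist")
np.savez("w3",**i); cv2.imwrite("pics/w3.png",im[:,:,::-1])
```

```text
[-0.0288 -0.0022  0.027 ] [-0.5  0.  -0.1] 33.35957971901305 [-1.92 -0.28  0.05]
```

View pics/w3.png

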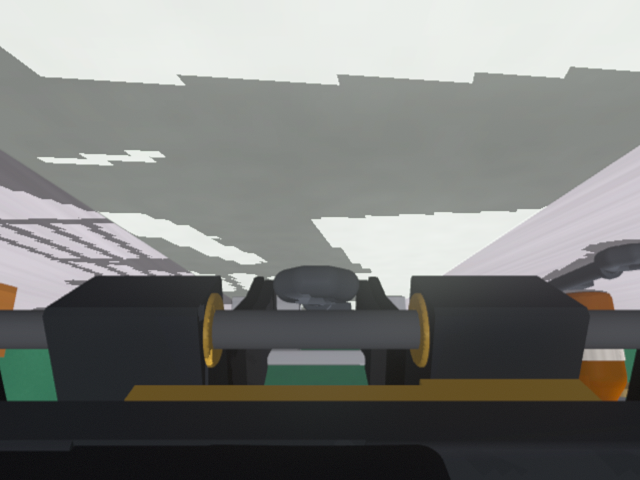

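The ring (275–358, 265–303) is held between the fingers and came with the hand. I keep drawing.

jog_arm --series '[[[0,-0.0063,0.0036],[0,0,0],0.02],[[0,-0.0063,0.0036],[0,0,0],0.02],[[0,-0.0063,0.0036],[0,0,0],0.02],[[0,-0.0063,0.0036],[0,0,0],0.02],[[0,-0.0063,0.0036],[0,0,0],0.02]]'

```text
time_s: 8.0
tcp_pos: [0.6156, 0.2118, 0.0273]
ee_rot: [[-0.995, -0.087, 0.05], [-0.101, 0.862, -0.498], [0.0, -0.5, -0.866]]
wrist_force: [-0.1, 0.6, -1.6]
gripper_width: 0.38
```

jog_arm --series '[[[0,-0.0063,0.0036],[0,0,0],0.02],[[0,-0.0063,0.0036],[0,0,0],0.02],[[0,-0.0063,0.0036],[0,0,0],0.02],[[0,-0.0063,0.0036],[0,0,0],0.02],[[0,-0.0063,0.0036],[0,0,0],0.02],[[0,-0.0063,0.0036],[0,0,0],0.02],[[0,-0.0063,0.0036],[0,0,0],0.02],[[0,-0.0063,0.0036],[0,0,0],0.02],[[0,-0.0063,0.0036],[0,0,0],0.02],[[0,-0.0063,0.0036],[0,0,0],0.02]]'

```text
time_s: 9.25
tcp_pos: [0.6229, 0.1397, 0.0276]
ee_rot: [[-0.995, -0.087, 0.05], [-0.101, 0.862, -0.498], [0.0, -0.5, -0.866]]
wrist_force: [0.0, -0.1, -1.3]
gripper_width: 0.384
```

Run:
```python
from h import *
s=sense(); print(loc(MO,MT,s["tcp_pos"]).round(4),np.round(s["wrist_force"],1),s["gripper_width"]*87,np.round(s["moment"],2))
t=capture("top")[:,:,::-1]; cv2.imwrite("pics/top1.png",t)
sc=capture("scene")[:,:,::-1]
im=np.r_[cv2.resize(t[205:280,190:340],(800,400),interpolation=cv2.INTER_CUBIC),cv2.resize(sc[180:280,310:510],(400,200))[:, :].repeat(1,axis=1) if 0 else np.hstack([cv2.resize(sc[180:280,310:510],(400,200)),np.zeros((200,400,3),np.uint8)])]
cv2.imwrite("pics/c2.png",im)
```

```text
[-0.1374 -0.0023  0.0276] [ 0.  -0.1 -1.3] 33.44681468856551 [-2.17 -0.24 -0.04]
```

View pics/c2.png

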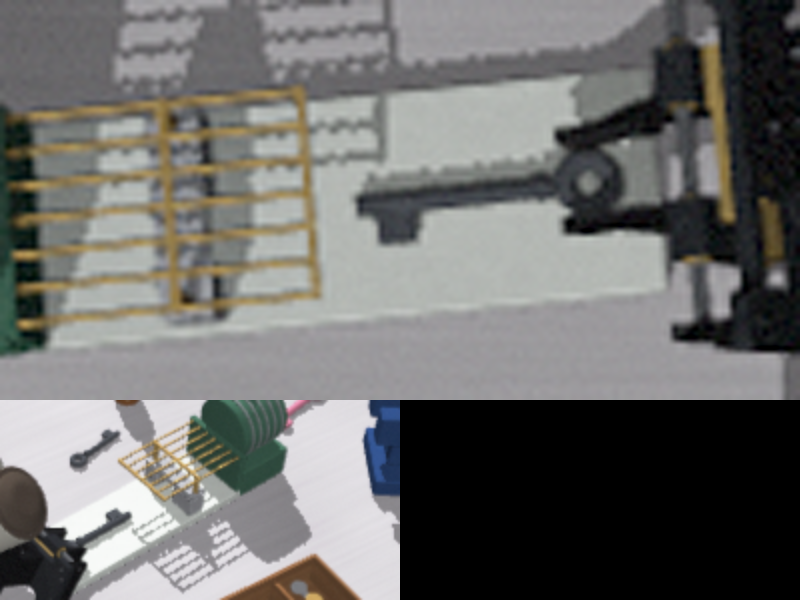

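The key is wholly in front of the guard: tip at crop (358,203), guard bar at x~312. I measure it, then release, back off and regrasp from above.

Run:
```python
from h import *
c=lambda p:[190+p[0]/5.333,205+p[1]/5.333]
k=plane("top",[c((358,203)),c((590,182)),c((624,180))],.024); print([loc(MO,MT,p).round(4).tolist() for p in k])
s=sense();R=np.array(s["ee_rot"])
print("back50",(R.T@(Z(MT)@[-.05,0,0])*1000).round(1))
```

```text
[[-0.0354, -0.0, 0.024], [-0.1477, -0.0002, 0.024], [-0.1641, 0.0003, 0.024]]
back50 [  0.  -43.3  25. ]
```

jog_arm --series '[[[0,0,0],[0,0,0],0.04],[[0,0,0],[0,0,0],0.05],[[0,0,0],[0,0,0],0.06],[[0,0,0],[0,0,0],0.06],[[0,-0.009,0.005],[0,0,0],0.06],[[0,-0.009,0.005],[0,0,0],0.06],[[0,-0.009,0.005],[0,0,0],0.06],[[0,-0.009,0.005],[0,0,0],0.06],[[0,-0.009,0.005],[0,0,0],0.06],[[0,0,0],[0,0,0],0.06]]'

```text
time_s: 10.6
tcp_pos: [0.6282, 0.0871, 0.0282]
ee_rot: [[-0.995, -0.086, 0.049], [-0.099, 0.862, -0.498], [0.0, -0.5, -0.866]]
wrist_force: [-0.5, -1.0, 0.4]
gripper_width: 0.688
```

Run:
```python
from h import *
s=sense(); print(loc(MO,MT,s["tcp_pos"]).round(4),np.round(s["wrist_force"],1),s["gripper_width"]*87)
plan(W(MO,MT,[-.18,-.002,.14]),Rm(30),4)
R=Rm(30); S=sense
# then tilt to vertical above key
import h
p1=W(MO,MT,[-.18,-.002,.14]); p2=W(MO,MT,[-.085,-.002,.16]); n=9
h.sense=lambda:{"tcp_pos":p1,"ee_rot":R}; plan(p2,Rm(90),n)
```

```text
[-0.1902 -0.0023  0.0282] [-0.5 -1.   0.4] 59.895332214915356
4 rows: shift mm [  0.1 -11.8 -25.5] turn [-0.01 -0.01 -0.01]
9 rows: shift mm [  0.    4.1 -10.5] turn [ 6.67 -0.    0.  ]
```

jog_arm --series '[[[0,-0.0118,-0.0255],[0,0,0],0.06],[[0,-0.0118,-0.0255],[0,0,0],0.06],[[0,-0.0118,-0.0255],[0,0,0],0.06],[[0,-0.0118,-0.0255],[0,0,0],0.06]]'

```text
time_s: 11.1
tcp_pos: [0.6264, 0.0991, 0.1411]
ee_rot: [[-0.995, -0.088, 0.049], [-0.101, 0.862, -0.497], [0.001, -0.5, -0.866]]
wrist_force: [0.8, -0.4, 0.7]
gripper_width: 0.694
```

jog_arm --series '[[[0,0.004,-0.009],[6.67,0,0],0.06],[[0,0.004,-0.009],[6.67,0,0],0.06],[[0,0.004,-0.009],[6.67,0,0],0.06],[[0,0.004,-0.009],[6.67,0,0],0.06],[[0,0.004,-0.009],[6.67,0,0],0.06],[[0,0.004,-0.009],[6.67,0,0],0.06],[[0,0.004,-0.009],[6.67,0,0],0.06],[[0,0.004,-0.009],[6.67,0,0],0.06],[[0,0.004,-0.009],[6.67,0,0],0.06],[[0,0,0],[0,0,0],0.06]]'

```text
time_s: 12.35
tcp_pos: [0.6169, 0.184, 0.1529]
ee_rot: [[-0.994, -0.003, 0.105], [-0.105, -0.002, -0.994], [0.003, -1.0, 0.002]]
wrist_force: [-0.3, 0.3, -0.6]
gripper_width: 0.693
```

Run:
```python
from h import *
s=sense(); print(loc(MO,MT,s["tcp_pos"]).round(4),np.round(s["joints"],1))
i=camera_info("wrist"); im=capture("wrist"); np.savez("w4",**i); cv2.imwrite("pics/w4.png",im[:,:,::-1])
plan(W(MO,MT,[-.101,-.001,.05]),Rm(90),5)
```

```text
[-0.0927 -0.0007  0.1529] [ 31.   26.9  -2.1   0.  -61.1 -25. ]
5 rows: shift mm [-0.  20.7  1.5] turn [-0.01  0.03  0.03]
```

View pics/w4.png

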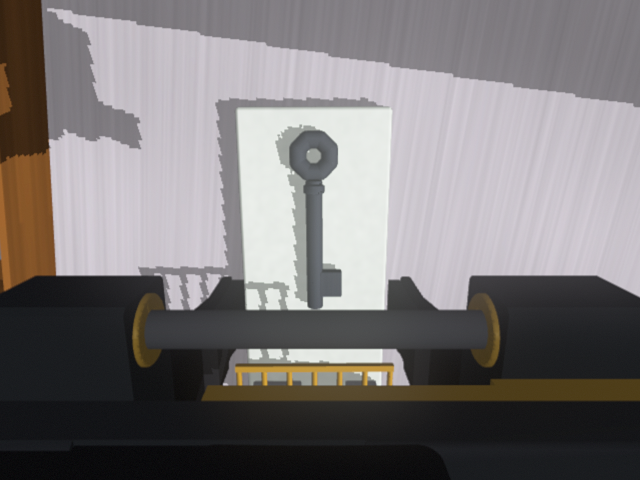

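The key lies flat on the bed, in front of the guard, with ring (314,155) and tip (315,307).

Run:
```python
from h import *
i=dict(np.load("w4.npz"))
print([loc(MO,MT,p).round(4).tolist() for p in plane("w",[[314,155],[315.3,307],[314.5,220]],.024,i)])
plan(W(MO,MT,[-.101,-.001,.05]),Rm(90),5)
```

```text
[[-0.1481, -0.0022, 0.024], [-0.0347, -0.0009, 0.024], [-0.1022, -0.0017, 0.024]]
5 rows: shift mm [-0.  20.7  1.5] turn [-0.01  0.03  0.03]
```

jog_arm --series '[[[0,0.0207,0.0018],[0,0,0],0.06],[[0,0.0207,0.0018],[0,0,0],0.06],[[-0.001,0.0207,0.0018],[0,0,0],0.05],[[0,0.0207,0.0018],[0,0,0],0.04],[[0,0.0207,0.0018],[0,0,0],0.04],[[0,0.01,0],[0,0,0],0.04],[[0,0.01,0],[0,0,0],0.04],[[0,0.008,0],[0,0,0],0.04],[[0,0,0],[0,0,0],0.04],[[0,0,0],[0,0,0],0.04]]'

```text
time_s: 13.65
tcp_pos: [0.6209, 0.1735, 0.0232]
ee_rot: [[-0.995, 0.001, 0.101], [-0.101, -0.0, -0.995], [-0.001, -1.0, 0.0]]
wrist_force: [0.4, 0.7, -0.1]
gripper_width: 0.46
```

Run:
```python
from h import *
s=sense(); print(loc(MO,MT,s["tcp_pos"]).round(4),np.round(s["wrist_force"],1),s["gripper_width"]*87)
```

```text
[-0.1035 -0.0036  0.0232] [ 0.4  0.7 -0.1] 39.99364893203848
```

Lower 4 mm, correct 2 mm sideways and close.

jog_arm --series '[[[0.002,0.002,-0.001],[0,0,0],0.04],[[0,0.002,0],[0,0,0],0.04],[[0,0,0],[0,0,0],0.02],[[0,0,0],[0,0,0],0.01],[[0,0,0],[0,0,0],0.005],[[0,0,0],[0,0,0],0.0],[[0,0,0],[0,0,0],0.0],[[0,0,0],[0,0,0],0.0]]'

```text
time_s: 14.65
tcp_pos: [0.6186, 0.1741, 0.0188]
ee_rot: [[-0.995, 0.0, 0.101], [-0.101, -0.0, -0.995], [-0.0, -1.0, 0.0]]
wrist_force: [0.8, -0.7, 0.2]
gripper_width: 0.126
```

Run:
```python
from h import *
s=sense(); print(loc(MO,MT,s["tcp_pos"]).round(4),np.round(s["wrist_force"],1),s["gripper_width"]*87)
```

```text
[-0.1027 -0.0014  0.0188] [ 0.8 -0.7  0.2] 10.998080519351465
```

jog_arm --series '[[[0,-0.01,0],[0,0,0],0.0],[[0,-0.02,0],[0,0,0],0.0],[[0,-0.03,0],[0,0,0],0.0],[[0,-0.04,0],[0,0,0],0.0],[[0,-0.04,0],[0,0,0],0.0],[[0,-0.04,0],[0,0,0],0.0],[[0,0,0],[0,0,0],0.0]]'

```text
time_s: 15.52
tcp_pos: [0.6201, 0.1748, 0.2033]
ee_rot: [[-0.995, 0.008, 0.101], [-0.101, 0.003, -0.995], [-0.008, -1.0, -0.002]]
wrist_force: [-0.7, 0.0, -2.8]
gripper_width: 0.125
```

Run:
```python
from h import *
s=sense(); print(loc(MO,MT,s["tcp_pos"]).round(4),np.round(s["wrist_force"],1),s["gripper_width"]*87,np.round(s["joints"],1))
Rb=Z(BT)@rot([-1,0,0],[0,0,-1]); print(Rb.round(3).tolist())
plan(W(BO,BT,[-.031,.002,.20]),Rb,12)
i=camera_info("wrist"); im=capture("wrist"); cv2.imwrite("pics/w5.png",im[:,:,::-1])
g=im.astype(int); m=((g.max(2)<115)&(np.ptp(g,axis=2)<25))[100:275,280:360]; print(np.array(np.where(m)).min(1),np.array(np.where(m)).max(1),m.sum())
```

```text
[-0.1021 -0.003   0.2033] [-0.7  0.  -2.8] 10.867225232421097 [ 30.1  24.4   1.3   0.1 -66.4 -24.4]
[[-0.995, 0.0, -0.105], [0.105, 0.0, -0.995], [0.0, -1.0, 0.0]]
12 rows: shift mm [11.1  0.2 37.2] turn [ 0.01  0.98 -0.04]
[55  0] [174  78] 5948
```

jog_arm --series '[[[0.011,0,0.037],[0,1,0],0.0],[[0.011,0,0.037],[0,1,0],0.0],[[0.011,0,0.037],[0,1,0],0.0],[[0.011,0,0.037],[0,1,0],0.0],[[0.011,0,0.037],[0,1,0],0.0],[[0.011,0,0.037],[0,1,0],0.0],[[0.011,0,0.037],[0,1,0],0.0],[[0.011,0,0.037],[0,1,0],0.0],[[0.011,0,0.037],[0,1,0],0.0],[[0.011,0,0.037],[0,1,0],0.0]]'

```text
time_s: 16.82
tcp_pos: [0.515, -0.1985, 0.1968]
ee_rot: [[-0.997, -0.004, -0.074], [0.074, 0.001, -0.997], [0.004, -1.0, -0.0]]
wrist_force: [0.7, 0.2, -2.5]
gripper_width: 0.124
```

jog_arm --series '[[[0.011,0,0.037],[0,1,0],0.0],[[0.011,0,0.037],[0,1,0],0.0],[[0,0,0],[0,0,0],0.0],[[0,0,0],[0,0,0],0.0]]'

```text
time_s: 17.32
tcp_pos: [0.4881, -0.2693, 0.1976]
ee_rot: [[-0.994, -0.002, -0.109], [0.109, 0.001, -0.994], [0.003, -1.0, -0.0]]
wrist_force: [-0.1, 0.6, -1.8]
gripper_width: 0.121
```

Run:
```python
from h import *
s=sense(); print(loc(BO,BT,s["tcp_pos"]).round(4),np.round(s["wrist_force"],1),s["gripper_width"]*87,np.round(s["joints"],1))
i=camera_info("wrist"); im=capture("wrist")[:,:,::-1]; np.savez("w6",**i)
sc=capture("scene")[:,:,::-1]; cv2.imwrite("pics/scene6.png",sc);cv2.imwrite("pics/w6f.png",im)
o=np.zeros((560,800,3),np.uint8); o[:330]=cv2.resize(im[:330,:],(800,412))[:330]; o[335:560,:400]=cv2.resize(sc[220:360,100:350],(400,225)); cv2.imwrite("pics/w6.png",o)
Rb=Z(BT)@rot([-1,0,0],[0,0,-1]); plan(W(BO,BT,[-.031,.0,.06]),Rb,6)
```

```text
[-0.0328  0.0042  0.1976] [-0.1  0.6 -1.8] 10.5608636534987 [-12.2  16.7 -11.2  -0.  -62.2   6. ]
6 rows: shift mm [-0.2 23.   0.8] turn [-0.   -0.03  0.01]
```

View pics/w6.png

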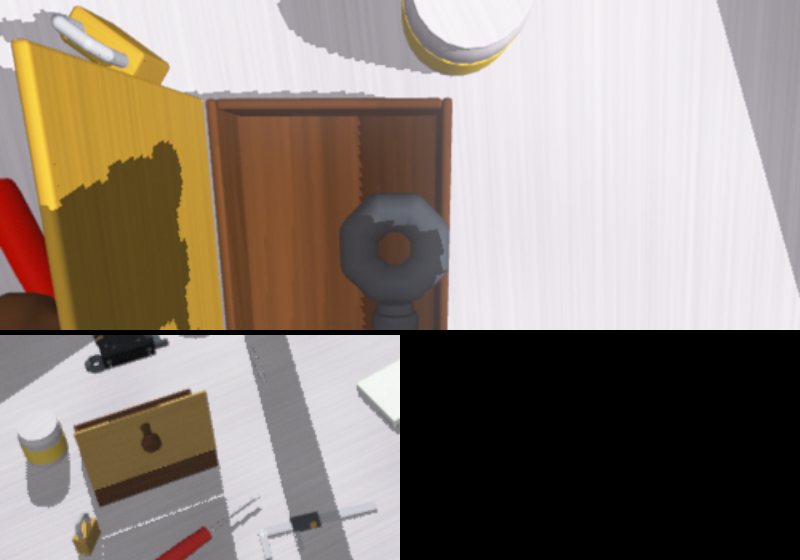

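The ring hangs level in the fingers over the box. I check the box's far corners at (166,80) and (361,78) in full-image px.

Run:
```python
from h import *
i=dict(np.load("w6.npz"))
print("rim -y corners",[loc(BO,BT,p).round(4).tolist() for p in plane("w",[[166.4,80],[361,78]],.05,i)])
print("rim x at row 240",[loc(BO,BT,p).round(4).tolist() for p in plane("w",[[180,255],[357,255]],.05,i)])
print("ring",[loc(BO,BT,p).round(4).tolist() for p in plane("w",[[314.5,198]],.2,i)])
im=cv2.imread("pics/w6f.png"); im=cv2.resize(im[225:280,:],(0,0),fx=1,fy=1)
```

```text
rim -y corners [[0.0723, -0.1023, 0.05], [-0.0649, -0.103, 0.05]]
rim x at row 240 [[0.0739, 0.0263, 0.05], [-0.0647, 0.027, 0.05]]
ring [[-0.032, -0.0408, 0.2]]
```

```bash
sed -i 's/^BO,BT=.*/BO,BT=np.array([.5203+.003,-.2769-.002,0]),-6.0/' h.py
python3 - <<'E'
from h import *
s=sense(); print(loc(BO,BT,s["tcp_pos"]).round(4))
Rb=Z(BT)@rot([-1,0,0],[0,0,-1]); plan(W(BO,BT,[-.030,-.003,.05]),Rb,6)
E
```

```text
[-0.0353  0.0064  0.1982]
6 rows: shift mm [-0.9 24.7  1.6] turn [-0.   -0.03  0.01]
```

jog_arm --series '[[[-0.0025,0,0.005],[0,0,0],0.0],[[-0.0025,0,0.005],[0,0,0],0.0],[[0,0.025,0],[0,0,0],0.0],[[0,0.025,0],[0,0,0],0.0],[[0,0.025,0],[0,0,0],0.0],[[0,0.025,0],[0,0,0],0.0],[[0,0.025,0],[0,0,0],0.0],[[0,0.02,0],[0,0,0],0.0],[[0,0,0],[0,0,0],0.0],[[0,0,0],[0,0,0],0.0]]'

```text
time_s: 18.68
tcp_pos: [0.4937, -0.2806, 0.0548]
ee_rot: [[-0.994, 0.002, -0.108], [0.108, -0.001, -0.994], [-0.002, -1.0, 0.001]]
wrist_force: [-0.4, -1.0, -2.8]
gripper_width: 0.124
```

Run:
```python
from h import *
s=sense(); print(loc(BO,BT,s["tcp_pos"]).round(4),np.round(s["wrist_force"],1),s["gripper_width"]*87,np.round(Z(BT).T@np.array(s["ee_rot"]),3).tolist())
```

```text
[-0.0292 -0.0048  0.0548] [-0.4 -1.  -2.8] 10.808200540872635 [[-1.0, 0.002, -0.003], [0.003, -0.001, -1.0], [-0.002, -1.0, 0.001]]
```

jog_arm --series '[[[0,0.012,0],[0,0,0],0.0],[[0,0.012,0],[0,0,0],0.0],[[0,0.01,0],[0,0,0],0.0],[[0,0.005,0],[0,0,0],0.0],[[0,0.002,0],[0,0,0],0.0],[[0,0,0],[0,0,0],0.0],[[0,0,0],[0,0,0],0.0]]'

```text
time_s: 19.55
tcp_pos: [0.4931, -0.2804, 0.0133]
ee_rot: [[-0.994, 0.001, -0.108], [0.108, -0.001, -0.994], [-0.001, -1.0, 0.001]]
wrist_force: [0.2, -0.2, -1.2]
gripper_width: 0.123
```

jog_arm --series '[[[0,0.001,0],[0,0,0],0.0],[[0,0.001,0],[0,0,0],0.0],[[0,0.001,0],[0,0,0],0.0],[[0,0,0],[0,0,0],0.0]]'

```text
time_s: 20.05
tcp_pos: [0.4927, -0.2803, 0.0098]
ee_rot: [[-0.994, -0.0, -0.108], [0.108, -0.0, -0.994], [0.0, -1.0, 0.0]]
wrist_force: [-0.4, 0.2, -2.0]
gripper_width: 0.128
```

jog_arm --series '[[[0,0.0005,0],[0,0,0],0.0],[[0,0.0005,0],[0,0,0],0.0],[[0,0,0],[0,0,0],0.0]]'

```text
time_s: 20.42
tcp_pos: [0.4929, -0.2803, 0.0089]
ee_rot: [[-0.994, 0.0, -0.108], [0.108, -0.001, -0.994], [-0.0, -1.0, 0.001]]
wrist_force: [0.0, 0.3, -2.3]
gripper_width: 0.125
```

jog_arm --series '[[[0,0.0004,0],[0,0,0],0.0],[[0,0,0],[0,0,0],0.0]]'

```text
time_s: 20.68
tcp_pos: [0.4929, -0.2803, 0.0087]
ee_rot: [[-0.994, 0.0, -0.108], [0.108, -0.001, -0.994], [-0.0, -1.0, 0.001]]
wrist_force: [-0.5, 0.2, -0.5]
gripper_width: 0.123
```

jog_arm --series '[[[0,0.0004,0],[0,0,0],0.0],[[0,0.0003,0],[0,0,0],0.0],[[0,0,0],[0,0,0],0.0]]'

```text
time_s: 21.05
tcp_pos: [0.4929, -0.2803, 0.0087]
ee_rot: [[-0.994, 0.0, -0.108], [0.108, -0.001, -0.994], [-0.0, -1.0, 0.001]]
wrist_force: [-1.3, 1.9, 5.1]
gripper_width: 0.126
```

The key is on the floor: z is held at 8.7 mm with +5 N. I release it gradually, with a small opening, then rise.

jog_arm --series '[[[0,-0.0003,0],[0,0,0],0.012],[[0,0,0],[0,0,0],0.016],[[0,0,0],[0,0,0],0.02],[[0,0,0],[0,0,0],0.022],[[0,0,0],[0,0,0],0.022],[[0,-0.01,0],[0,0,0],0.022],[[0,-0.025,0],[0,0,0],0.022],[[0,-0.03,0],[0,0,0],0.022],[[0,-0.05,0],[0,0,0],0.022],[[0,-0.05,0],[0,0,0],0.022]]'

```text
time_s: 22.3
tcp_pos: [0.4926, -0.2802, 0.1753]
ee_rot: [[-0.994, 0.0, -0.108], [0.108, -0.001, -0.994], [-0.0, -1.0, 0.001]]
wrist_force: [2.1, -0.5, 0.1]
gripper_width: 0.25
```

jog_arm --series '[[[0,-0.05,0],[0,0,0],0.022],[[0,-0.03,0],[0,0,0],0.022],[[0,0,0],[0,0,0],0.022]]'

```text
time_s: 22.68
tcp_pos: [0.494, -0.2806, 0.2569]
ee_rot: [[-0.994, 0.007, -0.108], [0.108, -0.003, -0.994], [-0.008, -1.0, 0.002]]
wrist_force: [-0.3, -0.6, -1.1]
gripper_width: 0.255
```

Run:
```python
from h import *
s=sense(); print(loc(BO,BT,s["tcp_pos"]).round(4),np.round(s["wrist_force"],1),s["gripper_width"]*87,np.round(s["joints"],1))
i=camera_info("wrist"); im=capture("wrist")[:,:,::-1]; np.savez("w7",**i); t=capture("top")[:,:,::-1]
cv2.imwrite("pics/w7f.png",im);cv2.imwrite("pics/top7.png",t)
o=np.zeros((480,800,3),np.uint8); o[:,:480]=cv2.resize(im[:,:],(480,360)).repeat(1,0)[:1].repeat(480,0)*0; o[:360,:480]=cv2.resize(im,(480,360)); o[:285,490:800]=cv2.resize(t[225:320,410:513],(310,285)); cv2.imwrite("pics/w7.png",o)
```

```text
[-0.0289 -0.0048  0.2569] [-0.3 -0.6 -1.1] 22.2270093296785 [-13.2  15.   -4.9   0.1 -69.7   7. ]
```

View pics/w7.png

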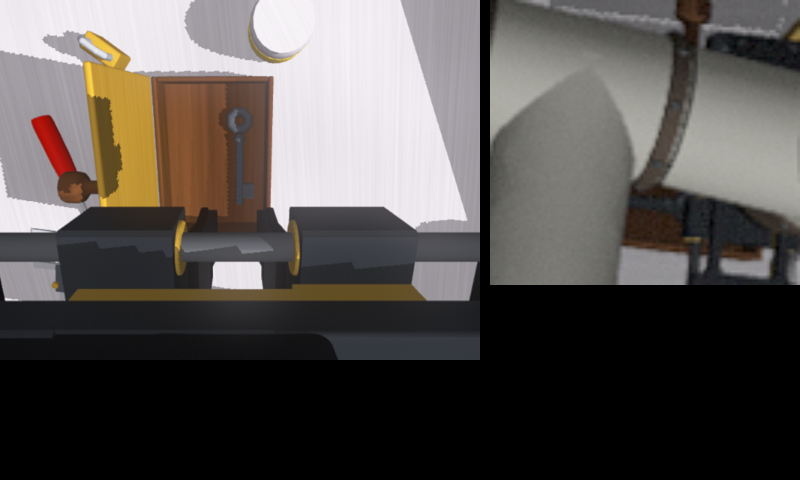

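The key lies flat in the box, with ring (239,122) and bit (247,188) clear of the walls; 10 pictures viewed so far. Now the lid: I measure its angle and plan a push on its outer face, beside the knob.

```bash
cat >> h.py <<'E'
Rl=Z(BT)@rot([0,1,0],[0,0,-1])
E
python3 - <<'E'
from h import *
i=dict(np.load("w7.npz")); c,d=ray("w",[[114,85],[100,249]],i); c=loc(BO,BT,c); d=d@Z(BT)
for y,k in((-.1,0),(0,1)):
    p=c+d[k]*((y-c[1])/d[k][1]); print(p.round(4), "angle",np.degrees(np.arctan2(p[2]-.05,.07-p[0])).round(1), "r",np.hypot(p[2]-.05,.07-p[0]).round(3))
plan(W(BO,BT,[.15,.05,.27]),Rl,11)
E
```

```text
[ 0.0799 -0.1     0.1857] angle 94.2 r 0.136
[0.1174 0.     0.1537] angle 114.6 r 0.114
11 rows: shift mm [-10.2  -1.6 -16.1] turn [0.   8.16 0.  ]
```

jog_arm --series '[[[-0.0102,-0.0016,-0.0161],[0,8.16,0],0.0],[[-0.0102,-0.0016,-0.0161],[0,8.16,0],0.0],[[-0.0102,-0.0016,-0.0161],[0,8.16,0],0.0],[[-0.0102,-0.0016,-0.0161],[0,8.16,0],0.0],[[-0.0102,-0.0016,-0.0161],[0,8.16,0],0.0],[[-0.0102,-0.0016,-0.0161],[0,8.16,0],0.0],[[-0.0102,-0.0016,-0.0161],[0,8.16,0],0.0],[[-0.0102,-0.0016,-0.0161],[0,8.16,0],0.0],[[-0.0102,-0.0016,-0.0161],[0,8.16,0],0.0],[[-0.0102,-0.0016,-0.0161],[0,8.16,0],0.0]]'

```text
time_s: 24.02
tcp_pos: [0.662, -0.2354, 0.2666]
ee_rot: [[-0.034, -0.004, -0.999], [0.999, 0.0, -0.034], [0.001, -1.0, 0.004]]
wrist_force: [-0.5, 0.3, -0.5]
gripper_width: 0.007
```

jog_arm --series '[[[-0.0102,-0.0016,-0.0161],[0,8.16,0],0.0],[[0,0,0],[0,0,0],0.0],[[0,0,0],[0,0,0],0.0]]'

```text
time_s: 24.4
tcp_pos: [0.6778, -0.245, 0.2692]
ee_rot: [[0.102, -0.003, -0.995], [0.995, 0.0, 0.102], [-0.0, -1.0, 0.003]]
wrist_force: [-0.4, -0.0, 0.1]
gripper_width: 0.005
```

Run:
```python
from h import *
s=sense(); print(loc(BO,BT,s["tcp_pos"]).round(4),np.round(s["wrist_force"],1),s["gripper_width"]*87,np.round(s["joints"],1),np.round(Z(BT).T@np.array(s["ee_rot"]),3).tolist())
plan(W(BO,BT,[.14,.05,.155]),Rl,5)
```

```text
[0.1501 0.0499 0.2692] [-0.4 -0.   0.1] 0.39553968810058565 [ -7.1  30.6  20.9   0.  -80.5 -88.8] [[-0.002, -0.003, -1.0], [1.0, -0.0, -0.002], [-0.0, -1.0, 0.003]]
5 rows: shift mm [ 0.  22.9  2. ] turn [-0.03  0.03 -0.  ]
```

jog_arm --series '[[[0,0.023,0.002],[0,0,0],0.0],[[0,0.023,0.002],[0,0,0],0.0],[[0,0.023,0.002],[0,0,0],0.0],[[0,0.023,0.002],[0,0,0],0.0],[[0,0.023,0.002],[0,0,0],0.0],[[0,0,0],[0,0,0],0.0]]'

```text
time_s: 25.15
tcp_pos: [0.6666, -0.2437, 0.1537]
ee_rot: [[0.103, -0.005, -0.995], [0.995, 0.001, 0.103], [0.0, -1.0, 0.005]]
wrist_force: [0.2, 0.6, -0.2]
gripper_width: 0.003
```

Run:
```python
from h import *
s=sense(); p=loc(BO,BT,s["tcp_pos"]); print(p.round(4),np.round(s["wrist_force"],1))
f=lambda a:np.array([.07-.105*np.cos(a)+.006*np.sin(a)+.010,.05+.105*np.sin(a)+.006*np.cos(a)])
A=np.radians(np.r_[100,95,np.arange(90,-1,-6)]); q=np.array([p[[0,2]]]+[f(a) for a in A])
for a,x,dq in zip(np.degrees(A),q[1:],np.diff(q,axis=0)*1000): print(round(a),x.round(3),"y,z mm",(-dq[1]).round(1),(-dq[0]).round(1))
```

```text
[0.1388 0.05   0.1537] [ 0.2  0.6 -0.2]
100 [0.104 0.152] y,z mm 1.3 34.7
95 [0.095 0.154] y,z mm -1.7 9.0
90 [0.086 0.155] y,z mm -0.9 9.1
84 [0.075 0.155] y,z mm -0.1 11.0
78 [0.064 0.154] y,z mm 1.1 11.0
72 [0.053 0.152] y,z mm 2.2 10.8
66 [0.043 0.148] y,z mm 3.4 10.5
60 [0.033 0.144] y,z mm 4.4 10.1
54 [0.023 0.138] y,z mm 5.5 9.6
48 [0.014 0.132] y,z mm 6.4 8.9
42 [0.006 0.125] y,z mm 7.3 8.2
36 [-0.001  0.117] y,z mm 8.1 7.4
30 [-0.008  0.108] y,z mm 8.9 6.5
24 [-0.013  0.098] y,z mm 9.5 5.5
18 [-0.018  0.088] y,z mm 10.0 4.5
12 [-0.021  0.078] y,z mm 10.5 3.5
6 [-0.024  0.067] y,z mm 10.8 2.3
0 [-0.025  0.056] y,z mm 10.9 1.2
```

jog_arm --series '[[[0,0,0.012],[0,0,0],0.0],[[0,0,0.012],[0,0,0],0.0],[[0,0,0.011],[0,0,0],0.0],[[0,0,0.009],[0,0,0],0.0],[[0,-0.001,0.009],[0,0,0],0.0],[[0,0,0.011],[0,0,0],0.0]]'

```text
time_s: 25.9
tcp_pos: [0.6057, -0.2377, 0.1572]
ee_rot: [[0.104, 0.003, -0.995], [0.995, -0.001, 0.104], [-0.001, -1.0, -0.003]]
wrist_force: [1.9, 0.0, -1.5]
gripper_width: 0.006
```

jog_arm --series '[[[0,0.001,0.011],[0,0,0],0.0],[[0,0.002,0.011],[0,0,0],0.0],[[0,0.0035,0.0105],[0,0,0],0.0],[[0,0.0045,0.01],[0,0,0],0.0]]'

```text
time_s: 26.4
tcp_pos: [0.5619, -0.2332, 0.1458]
ee_rot: [[0.104, -0.0, -0.995], [0.995, -0.001, 0.104], [-0.001, -1.0, -0.0]]
wrist_force: [1.4, -0.1, 1.2]
gripper_width: 0.006
```

Run:
```python
from h import *
s=sense(); print(loc(BO,BT,s["tcp_pos"]).round(4),np.round(s["wrist_force"],1))
t=capture("top")[:,:,::-1]; sc=capture("scene")[:,:,::-1]
o=np.zeros((400,800,3),np.uint8); o[:330,:440]=cv2.resize(t[200:320,400:560],(440,330)); o[:300,445:800]=cv2.resize(sc[220:360,110:276],(355,300)); cv2.imwrite("pics/l1.png",o)
```

```text
[0.0336 0.0495 0.1458] [ 1.4 -0.1  1.2]
```

Forces of about 2 N, so the lid is following. I continue along the arc.

jog_arm --series '[[[0,0.0055,0.0095],[0,0,0],0.0],[[0,0.0065,0.009],[0,0,0],0.0],[[0,0.0075,0.008],[0,0,0],0.0],[[0,0.008,0.0075],[0,0,0],0.0],[[0,0.009,0.0065],[0,0,0],0.0],[[0,0.0095,0.0055],[0,0,0],0.0]]'

```text
time_s: 27.25
tcp_pos: [0.5161, -0.2284, 0.0989]
ee_rot: [[0.104, -0.001, -0.995], [0.995, -0.0, 0.104], [-0.0, -1.0, 0.001]]
wrist_force: [-0.1, -1.0, 0.9]
gripper_width: 0.006
```

jog_arm --series '[[[0,0.01,0.0045],[0,0,0],0.0],[[0,0.01,0.003],[0,0,0],0.0],[[0,0.006,0.001],[0,0,0],0.0],[[0,0.005,0.001],[0,0,0],0.0],[[0,0,0],[0,0,0],0.0]]'

```text
time_s: 27.88
tcp_pos: [0.5075, -0.2275, 0.0682]
ee_rot: [[0.104, -0.0, -0.995], [0.995, -0.0, 0.104], [-0.0, -1.0, 0.0]]
wrist_force: [0.9, -0.0, 0.3]
gripper_width: 0.003
```

Run:
```python
from h import *
s=sense(); print(loc(BO,BT,s["tcp_pos"]).round(4),np.round(s["wrist_force"],1))
```

```text
[-0.0211  0.0495  0.0682] [ 0.9 -0.   0.3]
```

Now at about 6°. I press down slowly towards z = 0.056.

jog_arm --series '[[[0,0.004,0.001],[0,0,0],0.0],[[0,0.004,0],[0,0,0],0.0],[[0,0.003,0],[0,0,0],0.0],[[0,0,0],[0,0,0],0.0]]'

```text
time_s: 28.38
tcp_pos: [0.5062, -0.2273, 0.0573]
ee_rot: [[0.104, -0.001, -0.995], [0.995, -0.0, 0.104], [-0.0, -1.0, 0.001]]
wrist_force: [0.9, 0.1, 0.0]
gripper_width: 0.006
```

jog_arm --series '[[[0,0.001,0],[0,0,0],0.0],[[0,0.0005,0],[0,0,0],0.0],[[0,0,0],[0,0,0],0.0]]'

```text
time_s: 28.75
tcp_pos: [0.5063, -0.2274, 0.0569]
ee_rot: [[0.104, -0.0, -0.995], [0.995, -0.001, 0.104], [-0.001, -1.0, 0.0]]
wrist_force: [-1.5, 0.5, 4.9]
gripper_width: 0.006
```

jog_arm --series '[[[0,0.0006,0],[0,0,0],0.0],[[0,0.0006,0],[0,0,0],0.0],[[0,0,0],[0,0,0],0.0]]'

```text
time_s: 29.12
tcp_pos: [0.5063, -0.2274, 0.0569]
ee_rot: [[0.103, -0.0, -0.995], [0.995, -0.001, 0.103], [-0.001, -1.0, -0.0]]
wrist_force: [-3.4, 3.0, 10.5]
gripper_width: 0.005
```

jog_arm --series '[[[0,0.0005,0],[0,0,0],0.0],[[0,0,0],[0,0,0],0.0]]'

```text
time_s: 29.38
tcp_pos: [0.5064, -0.2274, 0.0568]
ee_rot: [[0.103, 0.0, -0.995], [0.995, -0.001, 0.103], [-0.001, -1.0, -0.0]]
wrist_force: [-5.2, 2.7, 13.1]
gripper_width: 0.008
```

The lid is hard against the rim: z is fixed at 56.8 mm while the force rises to 13 N. I retreat straight up and check.

jog_arm --series '[[[0,-0.003,0],[0,0,0],0.0],[[0,-0.02,0],[0,0,0],0.0],[[0,-0.05,0],[0,0,0],0.0],[[0,-0.05,0],[0,0,0],0.0],[[0,-0.05,0],[0,0,0],0.0],[[0,-0.02,0.05],[0,0,0],0.0],[[0,0,0.05],[0,0,0],0.0],[[0,0,0],[0,0,0],0.0]]'

```text
time_s: 30.38
tcp_pos: [0.404, -0.2165, 0.2479]
ee_rot: [[0.105, 0.0, -0.994], [0.994, 0.0, 0.105], [0.0, -1.0, -0.0]]
wrist_force: [0.2, 0.0, -0.5]
gripper_width: 0.007
```

Run:
```python
from h import *
s=sense(); print(s["time_s"],loc(BO,BT,s["tcp_pos"]).round(4),np.round(s["wrist_force"],1))
t=capture("top")[:,:,::-1]; sc=capture("scene")[:,:,::-1]
o=np.zeros((600,800,3),np.uint8); o[:330,:440]=cv2.resize(t[200:320,400:560],(440,330)); o[:300,445:800]=cv2.resize(sc[220:360,110:276],(355,300)); o[335:600,:470]=cv2.resize(t[120:345,80:480],(470,265));cv2.imwrite("pics/f.png",o)
# unmoved check against the start
for n,a in(("top",t),("scene",sc)):
    d=cv2.absdiff(a,cv2.imread(f"pics/{n}0.png")).max(2)>45
    k,l,st,ce=cv2.connectedComponentsWithStats(cv2.morphologyEx(d.astype(np.uint8),cv2.MORPH_OPEN,np.ones((3,3))))
    print(n,[st[j].tolist() for j in range(1,k) if st[j][4]>40])
```

```text
30.375 [-0.1252  0.0496  0.2479] [ 0.2  0.  -0.5]
top [[379, 121, 136, 56, 5722], [340, 139, 18, 30, 198], [359, 147, 11, 15, 80], [177, 158, 16, 25, 152], [192, 163, 9, 10, 48], [348, 164, 6, 12, 51], [363, 165, 13, 8, 66], [202, 167, 8, 10, 44], [330, 167, 14, 12, 85], [259, 168, 61, 47, 963], [512, 172, 9, 24, 98], [279, 177, 9, 8, 48], [334, 177, 10, 9, 52], [333, 178, 41, 100, 1616], [372, 178, 31, 104, 1610], [327, 186, 12, 9, 62], [469, 199, 44, 40, 909], [310, 200, 8, 17, 70], [433, 206, 17, 13, 131], [262, 219, 48, 19, 489], [449, 223, 11, 5, 43], [131, 235, 19, 32, 247], [229, 236, 30, 15, 248], [504, 242, 18, 13, 123], [200, 244, 19, 12, 162], [421, 248, 106, 109, 6190], [125, 266, 38, 17, 225], [169, 275, 24, 28, 258], [374, 287, 52, 21, 547], [357, 288, 13, 37, 271], [300, 308, 48, 138, 3706], [354, 309, 22, 65, 557], [398, 327, 22, 92, 1232], [377, 328, 11, 27, 147], [27, 400, 85, 62, 2120], [354, 466, 28, 14, 253], [389, 468, 29, 12, 134], [4, 474, 13, 6, 48]]
scene [[182, 0, 21, 29, 351], [203, 0, 48, 67, 1630], [390, 21, 43, 45, 853], [192, 36, 11, 18, 125], [173, 57, 28, 12, 215], [212, 59, 45, 25, 658], [137, 62, 35, 20, 366], [186, 77, 22, 15, 111], [139, 83, 35, 28, 541], [132, 102, 85, 93, 3205], [198, 113, 31, 29, 690], [238, 162, 44, 74, 1645], [449, 194, 17, 17, 170], [192, 197, 13, 20, 162], [234, 206, 25, 44, 475], [452, 211, 10, 18, 82], [377, 224, 20, 20, 184], [450, 230, 34, 41, 376], [385, 238, 10, 11, 56], [344, 244, 38, 29, 369], [179, 248, 229, 203, 13969], [146, 252, 89, 61, 3171], [389, 253, 15, 10, 55], [394, 256, 14, 10, 52], [401, 263, 15, 10, 56], [165, 322, 78, 88, 1864], [232, 336, 12, 11, 70], [234, 348, 7, 8, 45], [227, 359, 14, 10, 79], [182, 376, 15, 9, 80]]
```

View pics/f.png

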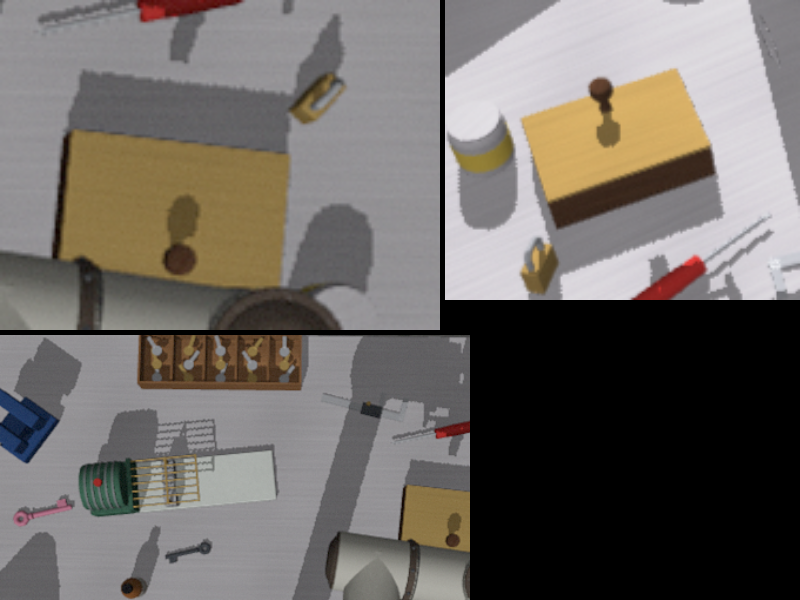

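The lid is shut flat on the box and the bed is empty. The padlock (515,235), screwdriver, tin, caliper, bottle and the other keys stand as before, and the arm is clear.

```bash
python3 -c "
from station import *
print(finish_job())"
```

```text
the job is handed in; nothing more can be done
None
```

The key is in the teak box with the brass lid shut, and I handed the job in at about 30 s of the 69 s.

- **Drawing it out:** I gripped the ring under the guard with the tool 30° below horizontal and drew it 145 mm along the bed. Wrist forces stayed within about 2 N. The top view put the tip about 15 mm in front of the guard's front bar.
- **Into the box:** I set the key down on the bed and regrasped the shank from above. I lowered it until it touched the box floor (+5 N) and released it there. The wrist picture showed it flat and clear of the walls.
- **Closing the lid:** I pushed the outer face over, beside the knob, and pressed it shut. Height held at 56.8 mm against an expected 56 mm while the force rose to about 13 N, and the pictures show it lying flat.

**Checks that disagreed or fell short:**
- The wrist camera placed the box 2 to 5 mm from the top-view estimate, so I used a value in between.
- The guard's front bar, read from a shallow wrist view, came out about 15 mm off. I ignored that reading and used the top view.
- An automatic before/after picture comparison was swamped by shadows and the arm. I judged the other things unmoved by eye from the last pictures, where those in view look as at the start.

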